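# Snug a press-fixture clamp with its star wheel

## Task

Take the orange-handled adjusting tool out of its stand and, with its blade through the narrow slot in the cover of the green adjuster, work the star wheel round tooth by tooth in the direction of the yellow arrow until the red clamp shoe bears snugly on the grey casting; feel for it, and stop at the first firm resistance without forcing anything. Then stand the tool upright, fully down, back in its stand. Touch the adjuster, shoe and casting only with the tool and leave the other things where they are.

Things in the scene. Friction and masses are not known exactly. Their poses are not given: they have to be found in the camera images.
- tool_handle (a point): centre of the tool's orange square handle (24 x 24 mm, 50 mm tall, upright at the start). Below it a 32 x 32 x 5 mm steel collar (its underside 30 mm below this point), then a flat steel blade 38 mm long, 3.5 mm thick along this frame's x and 9 mm wide along y; blade tip 68 mm below this point. z points up the handle. 140 g
- tool_tip (a point): centre of the lower end of the tool's blade, same axes as tool_handle
- stand_mouth (a point): centre of the pocket's mouth on top of the blue tool stand (60 x 60 mm block, 45 mm high, fixed). The pocket is 12 mm along this frame's x, 17 mm along y and 41 mm deep; the tool stands in it with its collar resting on the top, blade thickness along the stand's x (either way round)
- slot (a point): centre of the slot, on the top of the steel cover (4 mm thick, 96 mm above the table) of the green adjuster, fixed; housing 90 x 70 mm. Slot 34 mm long along this frame's x, 16 mm wide along y. x is the arrow's direction (away from the robot within 0.35 rad), z up. A blade tip 16 to 18 mm below this point stands between two teeth of the wheel; if it lands on a tooth, lift and try 5 mm along x
- wheel_axis (a point): centre of the hidden star wheel, 34 mm below slot, same axes (they do not turn with the wheel); it turns about y, in any phase at the start. 8 straight radial brass teeth, 4 mm thick, 10 mm wide along y, tips at radius 27 mm (7 mm under the cover's top face), hub radius 13 mm. Turning it freely takes 2.5 to 4.5 N at the blade; it stays where left. One tooth moves the shoe 3.1 mm
- arrow (a point): middle of the yellow arrow on the cover, beside the slot, pointing along +x. To advance: push the blade to +x until its centre is about 10.5 mm past the slot's centre (the tooth then leans 40 deg), ease back, lift clear, go back about 18 mm and take the next tooth. One to three teeth in all, up to 4 strokes. When the shoe bears, the push climbs before that point: 6 to 9 N makes it snug
- adjuster: the whole adjuster: blue base plate 140 mm (x) by 270 mm (y), 12 mm thick, green housing, star wheel and red shoe; origin on the table under the slot's centre, same axes as slot. More than 30 N from the tool on it is forcing
- shoe: red clamp shoe, plate 34 x 8 x 26 mm on the adjuster's +y side, driven along +y by the star wheel; origin on the wheel's axis 62 mm above the table, the plate's outer face 45 mm from it along +y. More than 40 N on the casting is too much (about 11 N at the blade); below 2.5 N is not snug
- casting: grey round casting fixed on the blue base plate beyond the shoe (+y of the adjuster): radius 45 mm, 60 mm high, with a boss of radius 30 mm, 16 mm high, on top; origin at the centre of its underside. Its distance from the shoe varies by some millimetres
- bush: thick dark steel bush, 68 mm across, 40 mm high, standing on the table; not to be disturbed
- gauge: steel plug gauge with a wider head, about 32 mm across, 60 mm high, standing; not to be disturbed
- screwdriver: screwdriver lying on the table; not to be disturbed
- pot: purple open pot, 72 mm across, 75 mm high; not to be disturbed
- oil: pale bottle with a red cap, 52 mm across, 130 mm high; not to be disturbed
- mallet: hammer lying on the table; not to be disturbed
Mind the look-alikes: they are no part of the job. Of the things like the part that bears tool_handle, leave any that is pink or purple; of the rest the smaller one is meant.

How it is judged (in metres and radians):
On the way, in this order (a step that is already met when the one before it is completed fails the run):
1. the tool is lifted clear of its stand (z of tool_tip in the frame of stand_mouth above 0.005 m), for 0.1 s.
2. the blade is in the slot, the shoe not yet on the casting (z of tool_tip in the frame of slot below -0.006 m and horizontal distance between tool_tip and slot below 0.02 m and contact force between shoe and casting below 0.5 N), for 0.1 s.
3. the shoe bears on the casting, tightened with the blade in the slot (z of tool_tip in the frame of slot below -0.006 m and horizontal distance between tool_tip and slot below 0.02 m and contact force between shoe and casting above 2.5 N), for 0.1 s.
At the end, for the whole second after the job is handed in: the shoe presses on the casting with more than 2.5 N; the tool stands at rest in its stand, tip within 9 mm of the pocket's axis and at least 33 mm below its mouth (collar down on the stand), leaning less than 0.12 rad (contact force between shoe and casting above 2.5 N and horizontal distance between tool_tip and stand_mouth below 0.009 m and z of tool_tip in the frame of stand_mouth below -0.033 m and angle between tool_tip's own z axis and vertical below 0.12 rad and linear speed of tool below 0.02 m/s); the robot touches nothing.
It fails at once if the tool is forced against the adjuster or wheel (over 30 N) (contact force between tool and adjuster above 30 N).
It fails at once if the shoe is overtightened on the casting (over 40 N) (contact force between shoe and casting above 40 N).
It fails at once if the robot itself, or the tool on the casting, is used instead of the blade on the wheel (contact force between any of the fingers, the arm and adjuster above 2 N or contact force between any of the fingers, the arm, tool and casting above 2 N or contact force between tool and shoe above 2 N).
It fails at once if a bystander is moved more than 25 mm (distance of any of bush, gauge, screwdriver, pot, oil, mallet from where it was at the start of the episode above 0.025 m).
It also fails if it takes over 61 s, if anything falls off the work surface, if the arm or the gripper's body presses on something with over 40 N, if the wrist force passes 120 N, or if a joint passes its speed limit or range.

## Robot

A 6-joint arm with a two-finger parallel gripper is mounted at the origin on the work surface. World frame = base frame: x ahead of the robot, y to its left, z up, the work surface at z = 0. Lengths are in mm, angles in rad, forces in N, time in s.
With the tool pointing down it reaches from about 400 to 925 mm from the base axis. Payload 12.5 kg.
Tool frame: the origin (TCP) lies at the centre of the arm's flange, where the gripper is bolted on; the fingertips stand 190 mm ahead of it and the grasp point (between the pads) lies env.grip_point_offset ahead of it (env.grip_point_offset is the distance from the TCP to the grasp point, in mm); z points along the fingers, x is the direction in which the jaws open and shut, and the axes are right-handed (so a half turn about z gives the same grasp; the last joint's range is limited). The gripper opens to 95 mm and grips with 3 to 60 N. Pads are 20 mm wide; open, the fingers measure 119 mm over their backs; the gripper's body (75 mm by 180 mm) begins 59 mm behind the grasp point.
Start: joints at [-1.25, 0.491, 1.559, -0, 1.092, -0.106], TCP at [258.744, -568.926, 404.761] pointing down, gripper open.
Joint ranges: [-3.1, 3.1], [-0.84, 2.19], [0.05, 2.79], [-1.13, 4.28], [0.06, 2.93], [-2.69, 2.69]. Speed limits (rad/s): [2.22, 2.22, 2.79, 3.14, 3.14, 3.14].

## Interface

Orientations are given as [roll, pitch, yaw] about the fixed x, y, z axes, in that order (R = Rz(yaw) Ry(pitch) Rx(roll)).
In Python, from cell import state, read_camera, camera_model, job_done, env gives the robot as it stands.
- The arm moves only by the tool arm_command, never from a script. Its argument "steps" is a list of rows, each a list of 6 numbers: the shift along the tool's x, y, z in cm, then the turn, a rotation vector about the tool's x, y, z in degrees. In form: [[dx, dy, dz, rx, ry, rz], ...]. A call has 1 to 12 rows; each row is the pose to reach, as a shift and turn from the pose commanded when the call began, along the tool's axes at that moment; what a row does not reach only later rows make up. A row lasts 1/12 s, in which the tool goes at most 41.7 mm and 7.16 degrees, less where a joint would pass 70% of its speed; a pose out of reach is approached as far as the arm can. A call with a gripper value outside its range is refused whole. "jaw" is the finger opening in cm, from 0 to 9.51, set as the call begins (left out, the last holds). The fingers move at their own pace and stop on an object; the grip force is fixed at half the most. Time passes only in rows, so rows that repeat a pose let the fingers close. It gives the time, the measured TCP pose, the force and the opening at its end, in the units of the state.
- state(): the state, without advancing time (a new reading comes with each control period).
- read_camera(name): name is "scene" or "top"; returns the picture (384x512x3 uint8, red, green, blue); there is no depth.
- camera_model(name): a dict with "K" (3x3 intrinsics, pixels), "xyz" and "rotation" of the camera in the world. Camera axes: x right, y up, looking along -z (the intrinsics and any distortion apply to the point x, -y, -z); pixel columns grow to the right and rows downward; lengths in mm; the calibration is good to about 2 mm. A picture is of the moment at which its call begins. camera_model takes no time and is no camera call.
- job_done(): hands the job in, once; it reports no verdict.
The state is a dict: "t": time; "joints": joint angles; "qvel": joint speeds; "tau": joint torques, N m; "eef_pos": TCP position; "tcp_rot": TCP orientation; "ft_force": force on the tool from outside, world axes, zero at the start; "moment": the same for the moment, N m; "opening": opening from 0.0 (shut) to 1.0 (fully open).
Only numpy, scipy, OpenCV 4.12 (cv2) and the standard library are available. Lean on these libraries where they do the work, as an engineer would, in place of code of your own. Each camera call takes 0.05 s, during which the arm holds its last target. There are 200 camera calls.

## Working session

There is one attempt and no reset: what is moved stays moved. The work goes in short steps, Python scripts to look and compute and a tool call to move; the robot and the scene stay as the last step left them, time stands still between calls to the robot, and variables do not carry over. Pictures are saved under pics/ and viewed, about 8 in all and at most 12, crops included, and the job is handed in when it is done.

Besides the shell and the picture viewer there is one more tool, called after ">>>" as name(argument=value, ...) on one line, values as JSON. arm_command: Moves the arm, as the interface text tells. Its arguments: {"type":"object","properties":{"steps":{"type":"array"},"jaw":{"type":"number"}},"required":["steps"]}

```bash
ls; mkdir -p pics
python3 - <<'E'
from cell import *
import cv2,numpy as np
print(state(),env.grip_point_offset)
for n in("scene","top"):
    im=read_camera(n);cv2.imwrite(f"pics/{n}0.png",im[:,:,::-1]);print(n,camera_model(n))
    cv2.imwrite(f"pics/{n}0b.png",cv2.resize(im[:,:,::-1],(800,600),interpolation=cv2.INTER_CUBIC))
E
```

```text
pics
{'t': 0.0, 'joints': array([-1.24958055e+00,  4.91529561e-01,  1.55946633e+00, -2.50346606e-05,
        1.09169860e+00, -1.05594060e-01]), 'qvel': array([ 0.00108304,  0.00199831, -0.00057365,  0.00085519, -0.00148492,
        0.00068133]), 'tau': array([-3.53920208e-03, -6.12651086e+01, -2.58190691e+01,  6.90905121e-02,
        4.81812540e-02, -1.16379547e-04]), 'eef_pos': array([ 258.73886497, -568.87925446,  404.17445876]), 'tcp_rot': array([-3.14149860e+00,  1.09804045e-03, -1.14397489e+00]), 'ft_force': array([ 0.18864088, -0.28766831,  0.07740859]), 'moment': array([0.03899225, 0.00868635, 0.03336743]), 'opening': 1.000002128883123} 171.3
scene {'K': array([[444.55744667,   0.        , 262.61018505],
       [  0.        , 444.55744667, 192.2360223 ],
       [  0.        ,   0.        ,   1.        ]]), 'xyz': array([ 912.60297265,  607.95877948, 1087.21578733]), 'rotation': array([0.63647734, 0.01233504, 2.66565374])}
top {'K': array([[418.09653773,   0.        , 250.50625477],
       [  0.        , 418.09653773, 192.8722416 ],
       [  0.        ,   0.        ,   1.        ]]), 'xyz': array([ 442.39055646,  -51.52254179, 1183.8448025 ]), 'rotation': array([ 1.26965010e-01, -8.30671518e-04, -1.59135589e+00])}
```

View pics/scene0b.png

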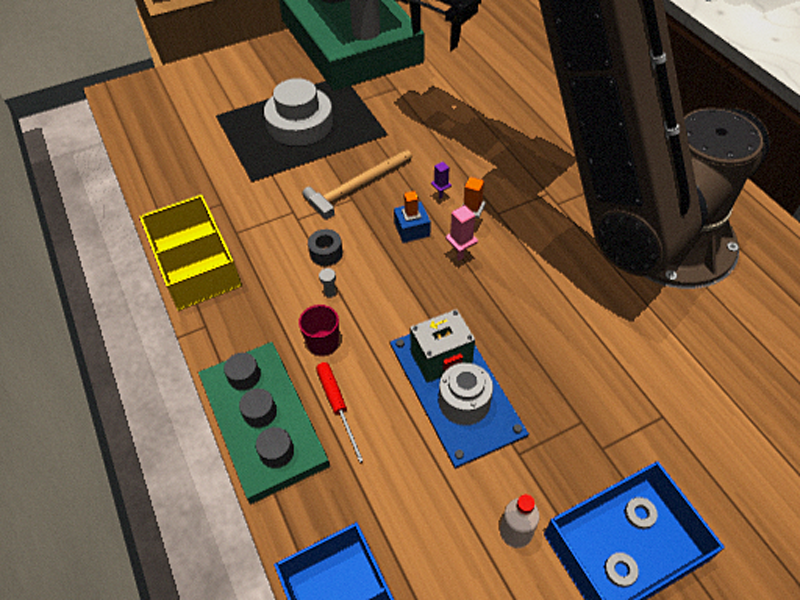

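View pics/top0b.png

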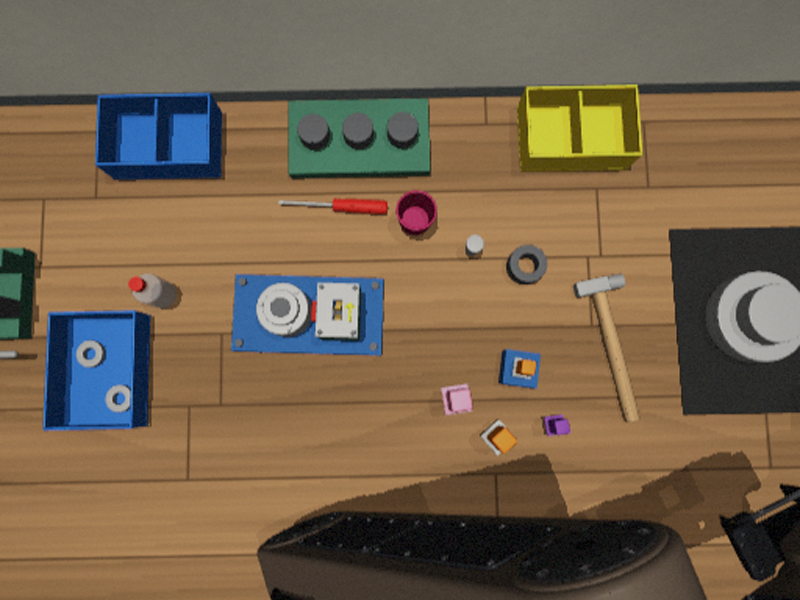

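Candidates in the 800x600 scene view are: orange in the blue stand (411,203), larger loose orange (474,190), pink (462,225) and purple (441,176). I choose the smaller orange one in the blue stand. Next is a close crop of it and the adjuster.

```bash
cat > h.py <<'E'
import numpy as np,cv2
from scipy.spatial.transform import Rotation as R
from cell import *
def ray(n,u,v):
    c=camera_model(n);d=np.linalg.inv(c["K"])@[u,v,1.];return np.array(c["xyz"]),R.from_euler("xyz",c["rotation"]).as_matrix()@(d*[1,-1,-1])
def onz(n,u,v,z):
    o,d=ray(n,u,v);return o+d*(z-o[2])/d[2]
def tri(a,b):
    o1,d1=ray("scene",*a);o2,d2=ray("top",*b);d1/=np.linalg.norm(d1);d2/=np.linalg.norm(d2)
    s=np.linalg.lstsq(np.c_[d1,-d2],o2-o1,rcond=None)[0];p,q=o1+s[0]*d1,o2+s[1]*d2
    return (p+q)/2,np.linalg.norm(p-q)
E
python3 - <<'E'
from h import *
S=cv2.imread("pics/scene0.png");T=cv2.imread("pics/top0.png")
def crop(I,x,y,w,h): return cv2.resize(I[y:y+h,x:x+w],(400,300),interpolation=cv2.INTER_NEAREST)
m=np.vstack([np.hstack([crop(S,240,95,80,60),crop(T,280,215,80,60)]),np.hstack([crop(S,245,192,80,60),crop(T,185,170,80,60)])])
cv2.imwrite("pics/mosaic.png",m)
for I,n in((S,"scene"),(T,"top")):
    hsv=cv2.cvtColor(I,cv2.COLOR_BGR2HSV)
    for nm,lo,hi in(("orange",(8,200,150),(17,255,255)),("blue",(100,120,60),(125,255,255))):
        k,l,st,ce=cv2.connectedComponentsWithStats(cv2.inRange(hsv,lo,hi))
        for i in range(1,k):
            if st[i,4]>25:print(n,nm,st[i],ce[i].round(1))
E
```

```text
scene orange [297 113  13   9  75] [303.2 117.1]
scene orange [259 122   8   7  42] [262.5 125. ]
scene blue [252 129  23  18 160] [263.1 138.9]
scene blue [ 250  214   88   85 2043] [296.2 263.5]
scene blue [ 353  295  110   89 4049] [404.2 345.9]
scene blue [406 324   9   8  46] [409.8 327.7]
scene blue [ 175  334   77   50 1886] [215.  366.6]
scene blue [197 350   9   9  27] [200.9 354.3]
scene blue [394 360   8   9  58] [397.5 364. ]
top orange [315 274  16  16  30] [321.  282.6]
top blue [  61   59   81   55 3684] [102.1  86.8]
top blue [ 148  176   97   51 2467] [194.7 203.7]
top blue [  28  199   68   76 3994] [ 62.  236.2]
top blue [ 55 223   6   7  34] [ 57.5 226. ]
top blue [321 224  25  24 302] [331.7 236.1]
top blue [ 74 252   6   7  34] [ 76.4 254.7]
```

View pics/mosaic.png

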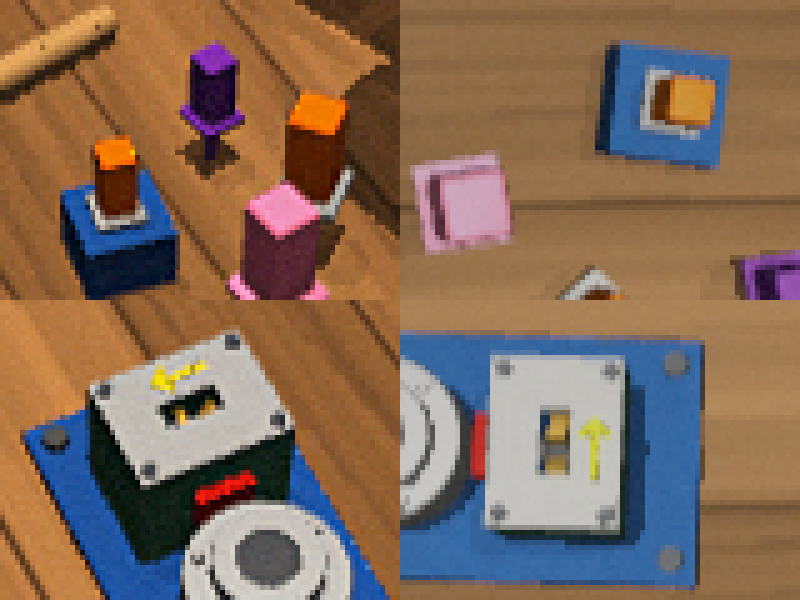

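The crop confirms the smaller orange handle, collar-down in the blue stand (top view, full-frame pixel about 337,235). The slot with two brass teeth showing is at top-view pixel (216,198), with the arrow pointing to +x. Measuring now.

```bash
cat >> h.py <<'E'
def meas(I,n,box,z,f):
    x,y,w,h=box;s=8;c=cv2.resize(I[y:y+h,x:x+w],None,fx=s,fy=s,interpolation=cv2.INTER_CUBIC)
    hsv=cv2.cvtColor(c,cv2.COLOR_BGR2HSV).astype(int);m=f(*[hsv[...,i] for i in range(3)]).astype(np.uint8)
    m=cv2.morphologyEx(m,cv2.MORPH_OPEN,np.ones((9,9)))
    cs,_=cv2.findContours(m,cv2.RETR_EXTERNAL,cv2.CHAIN_APPROX_NONE);k=max(cs,key=cv2.contourArea)[:,0]
    P=np.array([onz(n,(u+.5)/s-.5+x,(v+.5)/s-.5+y,z)[:2] for u,v in k],np.float32)
    r=cv2.minAreaRect(P);print(n,z,np.round(r[0],1),np.round(r[1],1),"ang",round(r[2],1));return r
E
python3 - <<'E'
from h import *
S=cv2.imread("pics/scene0.png");T=cv2.imread("pics/top0.png")
og=lambda h,s,v:(h>5)&(h<22)&(s>150)&(v>165)
bl=lambda h,s,v:(h>98)&(h<128)&(s>110)&(v>60)
print("handle top");meas(S,"scene",(257,120,15,20),100,lambda h,s,v:(h>5)&(h<22)&(s>170)&(v>160));meas(T,"top",(328,225,18,18),100,lambda h,s,v:(h>5)&(h<22)&(s>120)&(v>150))
print("stand top");meas(S,"scene",(248,125,32,35),45,lambda h,s,v:((h>98)&(h<128)&(s>110)&(v>115))|((v>140)&(s<60)));meas(T,"top",(316,219,36,35),45,lambda h,s,v:(h>98)&(h<128)&(s>110)&(v>110))
wh=lambda h,s,v:(v>140)&(s<60)
print("cover");meas(S,"scene",(258,194,50,40),96,wh);meas(T,"top",(199,175,35,45),96,wh)
sl=lambda h,s,v:(v<120)|((s>50)&(h<20)) 
print("slot");meas(S,"scene",(275,206,16,14),96,lambda h,s,v:(v<130)|(s>60));meas(T,"top",(209,188,10,20),96,lambda h,s,v:(v<140)|(s>45))
print("plate top");meas(T,"top",(145,172,104,58),12,lambda h,s,v:(h>98)&(h<128)&(s>90)&(v>40))
for p in((263,124),(262.,130)):print(S[int(p[1]),int(p[0])])
E
```

```text
handle top
scene 100 [ 470.3 -277.4] [27.9 24.6] ang 71.2
top 100 [ 467.1 -278.3] [22.8 23.8] ang 81.4
stand top
scene 45 [ 468.7 -277.5] [59.7 60.3] ang 80.8
top 45 [ 466.2 -277.2] [60.1 59.6] ang 81.1
cover
scene 96 [571.3  36.8] [71. 91.] ang 86.6Traceback (most recent call last):
  File "<stdin>", line 8, in <module>
  File "h.py", line 17, in meas
    P=np.array([onz(n,(u+.5)/s-.5+x,(v+.5)/s-.5+y,z)[:2] for u,v in k],np.float32)
                ~~~^^^^^^^^^^^^^^^^^^^^^^^^^^^^^^^^^
  File "h.py", line 7, in onz
    o,d=ray(n,u,v);return o+d*(z-o[2])/d[2]
        ~~~^^^^^^^
  File "h.py", line 5, in ray
    c=camera_model(n);d=np.linalg.inv(c["K"])@[u,v,1.];return np.array(c["xyz"]),R.from_euler("xyz",c["rotation"]).as_matrix()@(d*[1,-1,-1])
ValueError: time passes only in moves, steps and waits
```

```bash
sed -i 's/^def ray/from functools import lru_cache\ncamera_model=lru_cache(camera_model)\ndef ray/' h.py
python3 - <<'E'
from h import *
S=cv2.imread("pics/scene0.png");T=cv2.imread("pics/top0.png")
wh=lambda h,s,v:(v>140)&(s<60)
print("cover");meas(S,"scene",(258,194,50,40),96,wh);meas(T,"top",(199,175,35,45),96,wh)
print("slot");meas(S,"scene",(275,206,16,14),96,lambda h,s,v:(v<130)|(s>60));meas(T,"top",(209,188,9,20),96,lambda h,s,v:(v<140)|(s>45))
print("plate top");meas(T,"top",(145,172,104,58),12,lambda h,s,v:(h>98)&(h<128)&(s>90)&(v>40))
s=state();print(s["t"],R.from_euler("xyz",s["tcp_rot"]).as_matrix().round(3))
E
```

```text
cover
scene 96 [571.3  36.8] [71. 91.] ang 86.6
top 96 [570.  37.] [70.4 91.3] ang 87.3
slot
scene 96 [571.6  37.4] [17.8 35.3] ang 88.1
top 96 [569.6  38.4] [13.7 34.7] ang 89.4
plate top
top 12 [571.9  96.5] [269.7 139.5] ang 87.2
0.1 [[ 0.414 -0.91  -0.   ]
 [-0.91  -0.414  0.001]
 [-0.001 -0.    -1.   ]]
```

```bash
cat >> h.py <<'E'
def go(x,y,z,yaw):
    s=state();M=R.from_euler("xyz",s["tcp_rot"]);W=R.from_euler("xyz",[np.pi,0,np.radians(yaw)])
    print("t",round(s["t"],2),"shift cm",(M.inv().apply(np.array([x,y,z])-s["eef_pos"])/10).round(2),"rot deg",np.degrees((M.inv()*W).as_rotvec()).round(1),"at",s["eef_pos"].round(1),"F",s["ft_force"].round(1),"open",round(s["opening"]*95.1,1))
E
python3 -c "
from h import *
go(468.5,-277.7,320,-9)"
```

```text
t 0.1 shift cm [-17.82 -31.15   8.44] rot deg [ -0.    0.  -56.5] at [ 258.7 -568.9  404.2] F [-0.4  0.4 -0.2] open 94.9
```

>>> arm_command(steps=[[-17.82, -31.15, 8.44, 0, 0, -56.5], [-17.82, -31.15, 8.44, 0, 0, -56.5], [-17.82, -31.15, 8.44, 0, 0, -56.5], [-17.82, -31.15, 8.44, 0, 0, -56.5], [-17.82, -31.15, 8.44, 0, 0, -56.5], [-17.82, -31.15, 8.44, 0, 0, -56.5], [-17.82, -31.15, 8.44, 0, 0, -56.5], [-17.82, -31.15, 8.44, 0, 0, -56.5], [-17.82, -31.15, 8.44, 0, 0, -56.5], [-17.82, -31.15, 8.44, 0, 0, -56.5], [-17.82, -31.15, 8.44, 0, 0, -56.5], [-17.82, -31.15, 8.44, 0, 0, -56.5]], jaw=5.5)

```text
t: 1.1
eef_pos: [468.5, -278.0, 320.3]
tcp_rot: [3.141, 0.0, -0.158]
ft_force: [0.5, 0.2, 0.6]
opening: 0.578
```

```bash
python3 -c "
from h import *
go(468.5,-277.7,248.5,-9)"
```

```text
t 1.1 shift cm [-0.   -0.03  7.18] rot deg [ 0.  0. -0.] at [ 468.5 -278.   320.3] F [0.5 0.2 0.6] open 54.9
```

>>> arm_command(steps=[[0, 0, 2.4, 0, 0, 0], [0, 0, 4.8, 0, 0, 0], [0, 0, 7.2, 0, 0, 0], [0, 0, 7.2, 0, 0, 0], [0, 0, 7.2, 0, 0, 0], [0, 0, 7.2, 0, 0, 0]])

```text
t: 1.6
eef_pos: [468.4, -278.7, 249.5]
tcp_rot: [3.141, -0.001, -0.159]
ft_force: [-0.3, -0.2, 0.6]
opening: 0.577
```

>>> arm_command(steps=[[0, 0, 0, 0, 0, 0], [0, 0, 0, 0, 0, 0], [0, 0, 0, 0, 0, 0], [0, 0, 0, 0, 0, 0], [0, 0, 0, 0, 0, 0], [0, 0, 0, 0, 0, 0], [0, 0, 0, 0, 0, 0]], jaw=1.5)

```text
t: 2.18
eef_pos: [468.6, -277.7, 248.6]
tcp_rot: [3.141, -0.0, -0.158]
ft_force: [-0.5, 1.3, 5.1]
opening: 0.252
```

>>> arm_command(steps=[[0, 0, -1, 0, 0, 0], [0, 0, -3, 0, 0, 0], [0, 0, -6, 0, 0, 0], [0, 0, -9, 0, 0, 0], [0, 0, -12, 0, 0, 0], [0, 0, -12, 0, 0, 0], [0, 0, -12, 0, 0, 0], [0, 0, -12, 0, 0, 0]])

```text
t: 2.85
eef_pos: [468.2, -277.5, 368.0]
tcp_rot: [-3.141, 0.001, -0.158]
ft_force: [-0.2, -0.3, -0.6]
opening: 0.251
```

Run:
```python
from h import *
S=read_camera("scene")[:,:,::-1];T=read_camera("top")[:,:,::-1]
cv2.imwrite("pics/scene1.png",S);cv2.imwrite("pics/top1.png",T)
def crop(I,x,y,w,h): return cv2.resize(I[y:y+h,x:x+w],(400,400),interpolation=cv2.INTER_NEAREST)
cv2.imwrite("pics/m1.png",np.hstack([crop(S,225,75,80,80),crop(T,305,205,60,60)]))
go(570.7,37,400,-2.8)
```

```text
t 2.95 shift cm [  5.15 -32.69  -3.26] rot deg [-0.1  0.1 -6.2] at [ 468.4 -277.7  367.2] F [-0.2 -0.5 -1.9] open 24.0
```

View pics/m1.png

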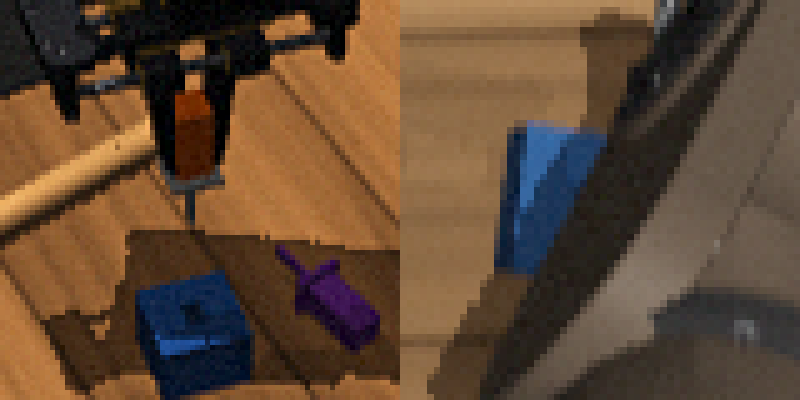

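The smaller orange tool is lifted and hangs straight; its blade, at crop (190,210), looks thin. The unlisted purple look-alike lies on its side now. Next I check the blade's width in numbers.

Run:
```python
from h import *
S=cv2.imread("pics/scene1.png")
print(S[110:122,256:271].mean(2).astype(int))
print(S[131:143,252:276].mean(2).astype(int))
# px/mm at the tip
c=camera_model("scene");M=R.from_euler("xyz",c["rotation"]).as_matrix()
def pr(p):
    q=M.T@(np.array(p)-c["xyz"])*[1,-1,-1];q=c["K"]@q;return q[:2]/q[2]
a=np.radians(-9);X=np.array([np.cos(a),np.sin(a),0]);Y=np.array([-X[1],X[0],0]);z=np.array([468.5,-277.7,367-171.3-55])
print("tip",pr(z),"thin=x",[pr(z+sx*1.75*X+sy*4.5*Y)[0].round(1) for sx in(-1,1) for sy in(-1,1)],"thin=y",[pr(z+sx*4.5*X+sy*1.75*Y)[0].round(1) for sx in(-1,1) for sy in(-1,1)])
m=np.array([467.4,-277.4,45])
for n,h,k in(("x",6,8.5),("y",8.5,6)):print("pocket thin",n,[pr(m+sx*h*X+sy*k*Y).round(1) for sx,sy in((-1,-1),(1,-1),(1,1),(-1,1))])
```

```text
[[ 93  83  72  41  41  36  30  44  46  60  49  71  62  81 118]
 [ 68 107  61  63  62  57  57  65  72  59  51  49  53  43 114]
 [ 74  72  75  65  65  64  54  51  45  39  60  71  84  85 116]
 [109  69  87  57  45  46  34  31  77  85 119 118 107 114 117]
 [107  91  69  80  83  93  38  32  93 107 109 110 103 110 111]
 [103 104  89  72 100 114  36  29 101 102 102 106 112 106 105]
 [101 107 104  78  69 108  38  25  98 101  98 110 108 110 106]
 [104 110 105 102  64  91  40  21 101 100  93  98 109 113 113]
 [ 98 109 106 107  91  72  43  27 100 101  96  97 103 106 112]
 [108 106 107 114 109  88  62  47  95  99 101  93 102 103 110]
 [ 99  93 100 105 100  99  69  57  86  81 103 104 101 105 109]
 [ 43  42  39  43  36  47  41  20  31  31  90  92  91  95  97]]
[[44 54 54 50 52 51 47 44 46 46 45 41 43 41 40 43 37 45 35 34 38 40 48 49]
 [48 47 53 51 41 44 38 47 45 39 44 42 46 47 48 47 46 44 39 29 35 42 40 45]
 [39 45 43 38 44 42 45 50 35 45 47 47 40 41 32 35 47 45 45 44 30 42 45 47]
 [31 42 45 40 45 39 37 49 37 42 46 39 44 48 44 42 45 42 44 46 38 30 47 45]
 [30 47 42 54 43 43 44 41 37 47 36 30 28 34
[... 271 characters left out ...]
40 41 37 44 41 44 26 24 22 20 31 38 38 40 35 35 38 36 43 48]
 [26 20 17 39 43 47 38 41 45 49 32 32 34 34 37 36 33 30 26 33 34 34 43 49]
 [27 13 17 21 55 46 40 29 33 29 36 30 31 30 28 28 30 30 37 26 32 28 39 41]
 [20 14 20 28 85 50 44 42 48 42 43 47 53 55 29 47 45 43 44 32 28 24 21 28]]
tip [262.82006898 115.14929271] thin=x [np.float64(262.9), np.float64(263.8), np.float64(261.8), np.float64(262.7)] thin=y [np.float64(264.0), np.float64(264.4), np.float64(261.2), np.float64(261.6)]
pocket thin x [array([264.5, 134.7]), array([260.9, 135.6]), array([262.6, 139.2]), array([266.1, 138.4])]
pocket thin y [array([265.4, 135.1]), array([260.4, 136.3]), array([261.6, 138.9]), array([266.6, 137.6])]
```

>>> arm_command(steps=[[0.6, -4, -3.3, 0, 0, -1], [1.3, -8.2, -3.3, 0, 0, -3], [1.9, -12.3, -3.3, 0, 0, -6.2], [2.6, -16.4, -3.3, 0, 0, -6.2], [3.2, -20.5, -3.3, 0, 0, -6.2], [3.9, -24.6, -3.3, 0, 0, -6.2], [4.5, -28.7, -3.3, 0, 0, -6.2], [5.15, -32.7, -3.3, 0, 0, -6.2], [5.15, -32.7, -3.3, 0, 0, -6.2], [5.15, -32.7, -3.3, 0, 0, -6.2], [5.15, -32.7, -3.3, 0, 0, -6.2], [5.15, -32.7, -3.3, 0, 0, -6.2]])

```text
t: 3.95
eef_pos: [570.7, 36.1, 400.6]
tcp_rot: [3.141, 0.001, -0.05]
ft_force: [0.5, 0.8, -0.2]
opening: 0.255
```

Run:
```python
from h import *
T=cv2.imread("pics/top0.png");S=cv2.imread("pics/scene0.png")
def pr(n,p):
    c=camera_model(n);M=R.from_euler("xyz",c["rotation"]).as_matrix()
    q=M.T@(np.array(p)-c["xyz"])*[1,-1,-1];q=c["K"]@q;return q[:2]/q[2]
a=np.radians(-2.8)
for n,I,(x0,y0) in(("top",T,(569.8,37.5)),("scene",S,(571.4,37.1))):
  for d in(-3,0,3):
    print(n,d,[(t,*[int(v) for v in cv2.getRectSubPix(I,(1,1),tuple(map(float,pr(n,[x0+t*np.cos(a)-d*np.sin(a),y0+t*np.sin(a)+d*np.cos(a),96]))))[0,0]][::-1]) for t in range(-18,19,3)])
s=state()
S=read_camera("scene")[:,:,::-1];T=read_camera("top")[:,:,::-1]
cv2.imwrite("pics/scene2.png",S);cv2.imwrite("pics/top2.png",T)
def crop(I,x,y,w,h): return cv2.resize(I[y:y+h,x:x+w],(400,400),interpolation=cv2.INTER_NEAREST)
cv2.imwrite("pics/m2.png",np.hstack([crop(S,245,155,80,80),crop(T,185,165,60,60)]))
go(570.7,37,400,-2.8)
```

```text
top -3 [(-18, 192, 182, 163), (-15, 174, 150, 99), (-12, 152, 123, 59), (-9, 136, 112, 66), (-6, 106, 103, 94), (-3, 104, 100, 94), (0, 102, 85, 47), (3, 163, 129, 60), (6, 195, 161, 80), (9, 187, 153, 76), (12, 172, 139, 65), (15, 133, 116, 79), (18, 158, 154, 145)]
top 0 [(-18, 191, 181, 162), (-15, 176, 152, 100), (-12, 156, 125, 59), (-9, 136, 110, 66), (-6, 101, 98, 92), (-3, 100, 96, 92), (0, 101, 85, 46), (3, 166, 135, 62), (6, 195, 161, 79), (9, 186, 152, 76), (12, 167, 134, 63), (15, 131, 113, 81), (18, 161, 157, 149)]
top 3 [(-18, 173, 169, 161), (-15, 143, 128, 97), (-12, 121, 103, 63), (-9, 106, 94, 73), (-6, 89, 86, 83), (-3, 84, 84, 80), (0, 84, 76, 57), (3, 137, 113, 66), (6, 140, 121, 78), (9, 80, 82, 76), (12, 54, 66, 74), (15, 87, 92, 95), (18, 157, 157, 155)]
scene -3 [(-18, 147, 143, 136), (-15, 24, 24, 22), (-12, 12, 15, 6), (-9, 10, 18, 12), (-6, 5, 15, 10), (-3, 4, 18, 12), (0, 2, 15, 10), (3, 14, 22, 14), (6, 40, 38, 17), (9, 30, 31, 13), (12, 7, 12, 6), (15, 30, 37, 32), (18, 139, 140, 131)]
scene 0 [(-18, 162, 157, 151), (-15, 15, 16, 14), (-12, 39, 37, 13), (-9, 70, 58, 20), (-6, 7, 22, 18), (-3, 1, 17, 11), (0, 4, 20, 17), (3, 31, 31, 17), (6, 128, 96, 30), (9, 112, 85, 26), (12, 23, 26, 15), (15, 47, 52, 47), (18, 174, 171, 162)]
scene 3 [(-18, 170, 166, 159), (-15, 34, 35, 31), (-12, 93, 70, 20), (-9, 148, 104, 25), (-6, 93, 66, 20), (-3, 32, 35, 24), (0, 7, 16, 15), (3, 28, 24, 12), (6, 190, 147, 43), (9, 172, 127, 42), (12, 38, 35, 27), (15, 38, 44, 42), (18, 188, 183, 174)]
t 4.05 shift cm [-0.   -0.13  0.11] rot deg [ 0.   0.  -0.1] at [570.6  35.8 401.1] F [-0.5  0.3 -1. ] open 24.0
```

View pics/m2.png

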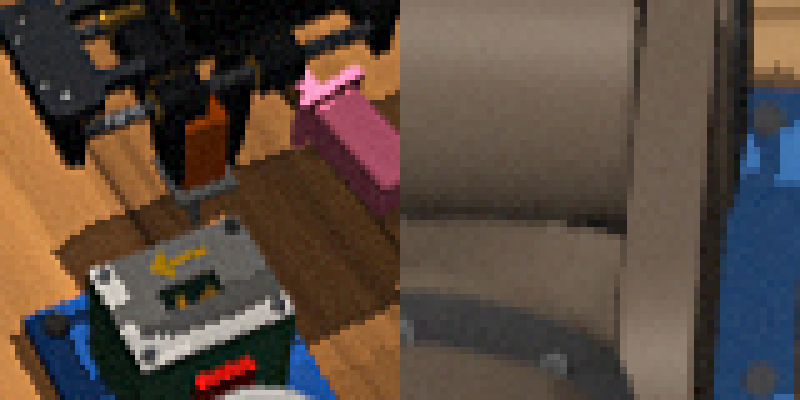

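The tool hangs straight above the cover; the blade end is near scene pixel (284,200). Pink has also toppled on its own, and the top view is blocked by the arm. Now I compare the predicted blade pixels with the observed ones.

Run:
```python
from h import *
S=cv2.imread("pics/scene2.png")
def pr(n,p):
    c=camera_model(n);M=R.from_euler("xyz",c["rotation"]).as_matrix()
    q=M.T@(np.array(p)-c["xyz"])*[1,-1,-1];q=c["K"]@q;return (q[:2]/q[2]).round(2)
s=state();p=s["eef_pos"]
for z in (241.6,225,203.6):print("axis at",z,pr("scene",p-[0,0,z]))
a=np.radians(-2.8)
print([pr("scene",p+[sx*16*np.cos(a)-sy*16*np.sin(a),sx*16*np.sin(a)+sy*16*np.cos(a),-203.6]) for sx,sy in((-1,-1),(1,-1),(1,1),(-1,1))])
print("cols",range(275,297));print(S[184:204,275:297].mean(2).astype(int))
print("10mm x",pr("scene",p+[10,0,-225]),"y",pr("scene",p+[0,10,-225]))
```

```text
axis at 241.6 [283.35 198.49]
axis at 225 [283.51 194.67]
axis at 203.6 [283.73 189.62]
[array([286.63, 182.88]), array([275.19, 187.15]), array([280.76, 196.51]), array([292.34, 192.11])]
cols range(275, 297)
[[ 76   6   0   4  12   3  12  37  35  31  31  39  31  33  37  15   0   0
   80 103  99 104]
 [116  30   0   7   0   7   0  43  37  38  29  31  37  32  39  16   1  27
  108 106 100 105]
 [100  59   0   5   5   5   3  35  34  33  33  34  35  36  37  11   0  82
  117 107  90  92]
 [ 84  76  20   0   7   1  11  33  34  36  30  32  37  31  30  35   2  74
  106 103  42  40]
 [118  71  47   4   0   0   7  34  31  32  31  39  31  32  32  76  37  31
   42  41  41  38]
 [102  84  80  17  12   8  11  37  31  33  35  36  31  30  32  82  57  55
   48  44  42  50]
 [ 95 113  63  47  11   0   7  37  34  31  34  36  42  33  51  79  74  51
   47  48  51  52]
 [ 85 107  85  59  52   4  16  34  33  35  37  47  65  54  81  73  76  67
   51  48  49  48]
 [ 93  97 109  61  73  35  30  33  53  62  63  86  75  81  73  53  49  43
   48  50  52  49]
 [ 99  96  96  73  49  83  72  60  86  82  75  74  56
[... 311 characters left out ...]
52  51]
 [ 51  52  52  43  39  47  52  42  41  41  51  49  53  40  67  52  55  54
   51  49  47  54]
 [ 49  48  48  51  36  41  51  47  43  30  44  50  63  65 121  73  66  77
   53  40  43  46]
 [ 41  55  52  57  55  43  43  47  36  44  50  62 120 114 100  38  36  62
   56  45  45  49]
 [ 47  42  51  52  51  51  43  50  47  54  78 101  95  95  88  35  28  39
   83  59  46  45]
 [ 46  52  43  44  49  57  58  68  84 104  99  96  95 102  98  57  44  65
   95  81  51  45]
 [ 44  39  53  47  64  74  90  98 101  97 100  95  91  98  97  97  99 102
  102 103  55  44]
 [ 28  59  81  79  97 103  95  95  93  89  98  93  91  95  91  98  92  95
   96  94  85  58]]
10mm x [280.05 196.16] y [285.42 197.5 ]
```

```bash
python3 -c "
from h import *
go(566.7,37.2,341,-2.8)"
```

```text
t 4.05 shift cm [-0.4  -0.13  6.01] rot deg [ 0.   0.  -0.1] at [570.6  35.8 401.1] F [-0.5  0.3 -1. ] open 24.0
```

>>> arm_command(steps=[[-0.4, -0.13, 2, 0, 0, 0], [-0.4, -0.13, 4, 0, 0, 0], [-0.4, -0.13, 5, 0, 0, 0], [-0.4, -0.13, 5.6, 0, 0, 0], [-0.4, -0.13, 5.8, 0, 0, 0], [-0.4, -0.13, 6, 0, 0, 0], [-0.4, -0.13, 6, 0, 0, 0], [-0.4, -0.13, 6, 0, 0, 0]])

```text
t: 4.72
eef_pos: [567.0, 38.5, 341.9]
tcp_rot: [3.141, -0.001, -0.05]
ft_force: [-0.0, 1.3, -1.9]
opening: 0.253
```

```bash
python3 -c "
from h import *
go(566.7,37.2,335,-2.8)"
```

```text
t 4.72 shift cm [-0.03  0.13  0.69] rot deg [ 0.  -0.1 -0.1] at [567.   38.5 341.9] F [-0.   1.3 -1.9] open 24.0
```

>>> arm_command(steps=[[0, 0, 0, 0, 0, 0], [0, 0, 0, 0, 0, 0], [0, 0, 0, 0, 0, 0], [0, 0, 0, 0, 0, 0]])

```text
t: 5.05
eef_pos: [566.9, 38.6, 341.5]
tcp_rot: [3.141, -0.0, -0.05]
ft_force: [-0.0, -0.7, -1.5]
opening: 0.249
```

```bash
python3 -c "
from h import *
go(566.7,37.2,335,-2.8)
S=read_camera('scene')[:,:,::-1]
go(566.7,37.2,335,-2.8)
T=S[170:230,250:330];cv2.imwrite('pics/m3.png',cv2.resize(T,(800,600),interpolation=cv2.INTER_CUBIC));cv2.imwrite('pics/scene3.png',S)"
```

```text
t 5.05 shift cm [-0.01  0.14  0.65] rot deg [ 0. -0. -0.] at [566.9  38.6 341.5] F [-0.  -0.7 -1.5] open 23.7
t 5.1 shift cm [-0.01  0.14  0.64] rot deg [ 0. -0. -0.] at [566.9  38.6 341.4] F [ 0.2  0.8 -0.9] open 24.0
```

View pics/m3.png

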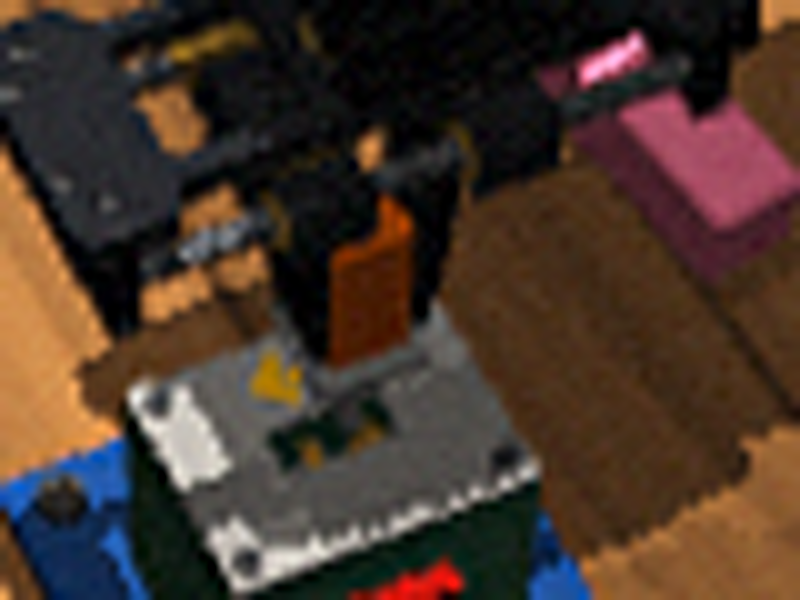

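The blade tip hangs just above the slot at crop (346,412), with the slot centred near (330,437) as intended. Going down in small steps.

>>> arm_command(steps=[[0, 0.06, 0.2, 0, 0, 0], [0, 0.06, 0.4, 0, 0, 0], [0, 0.06, 0.6, 0, 0, 0], [0, 0.06, 0.8, 0, 0, 0], [0, 0.06, 0.8, 0, 0, 0]])

```text
t: 5.52
eef_pos: [566.8, 38.0, 332.8]
tcp_rot: [3.142, 0.001, -0.05]
ft_force: [-0.3, 0.1, -1.9]
opening: 0.249
```

>>> arm_command(steps=[[0, 0, 0.15, 0, 0, 0], [0, 0, 0.3, 0, 0, 0], [0, 0, 0.45, 0, 0, 0], [0, 0, 0.45, 0, 0, 0]])

```text
t: 5.85
eef_pos: [566.8, 37.9, 328.5]
tcp_rot: [3.142, 0.0, -0.05]
ft_force: [-0.5, 0.1, -1.9]
opening: 0.253
```

>>> arm_command(steps=[[0, 0, 0.15, 0, 0, 0], [0, 0, 0.3, 0, 0, 0], [0, 0, 0.4, 0, 0, 0], [0, 0, 0.4, 0, 0, 0]])

```text
t: 6.18
eef_pos: [566.8, 38.0, 324.6]
tcp_rot: [3.141, 0.0, -0.05]
ft_force: [0.4, -0.7, -1.5]
opening: 0.252
```

>>> arm_command(steps=[[0, 0, 0.15, 0, 0, 0], [0, 0, 0.3, 0, 0, 0], [0, 0, 0.38, 0, 0, 0], [0, 0, 0.38, 0, 0, 0], [0, 0, 0.38, 0, 0, 0]])

```text
t: 6.6
eef_pos: [566.9, 38.0, 321.0]
tcp_rot: [3.141, 0.0, -0.05]
ft_force: [-0.5, 0.4, -1.2]
opening: 0.252
```

>>> arm_command(steps=[[0.1, 0, 0, 0, 0, 0], [0.2, 0, 0, 0, 0, 0], [0.3, 0, 0, 0, 0, 0], [0.4, 0, 0, 0, 0, 0], [0.4, 0, 0, 0, 0, 0]])

```text
t: 7.02
eef_pos: [570.8, 37.8, 321.0]
tcp_rot: [3.141, 0.001, -0.05]
ft_force: [-1.9, 0.4, -0.0]
opening: 0.248
```

>>> arm_command(steps=[[0.1, 0, 0, 0, 0, 0], [0.2, 0, 0, 0, 0, 0], [0.3, 0, 0, 0, 0, 0]])

```text
t: 7.27
eef_pos: [573.7, 37.6, 320.8]
tcp_rot: [3.141, 0.001, -0.05]
ft_force: [-3.9, 0.2, -2.2]
opening: 0.252
```

>>> arm_command(steps=[[0.07, 0, 0, 0, 0, 0], [0.14, 0, 0, 0, 0, 0], [0.2, 0, 0, 0, 0, 0]])

```text
t: 7.52
eef_pos: [575.8, 37.5, 320.9]
tcp_rot: [3.142, 0.0, -0.05]
ft_force: [-3.0, 0.3, -1.0]
opening: 0.249
```

>>> arm_command(steps=[[0.07, 0, 0, 0, 0, 0], [0.14, 0, 0, 0, 0, 0], [0.2, 0, 0, 0, 0, 0]])

```text
t: 7.77
eef_pos: [577.9, 37.5, 321.0]
tcp_rot: [3.142, -0.0, -0.05]
ft_force: [-3.1, 0.7, -1.0]
opening: 0.255
```

>>> arm_command(steps=[[0.06, 0, 0, 0, 0, 0], [0.12, 0, 0, 0, 0, 0], [0.18, 0, 0, 0, 0, 0]])

```text
t: 8.02
eef_pos: [579.7, 37.3, 321.1]
tcp_rot: [3.141, -0.0, -0.05]
ft_force: [-3.5, 0.4, -0.6]
opening: 0.252
```

>>> arm_command(steps=[[0.06, 0, 0, 0, 0, 0], [0.12, 0, 0, 0, 0, 0], [0.18, 0, 0, 0, 0, 0], [0.18, 0, 0, 0, 0, 0]])

```text
t: 8.35
eef_pos: [581.6, 37.2, 321.1]
tcp_rot: [3.142, -0.0, -0.05]
ft_force: [-2.6, -0.5, -0.4]
opening: 0.253
```

>>> arm_command(steps=[[-0.15, 0, 0, 0, 0, 0], [-0.3, 0, 0, 0, 0, 0], [-0.3, 0, -0.7, 0, 0, 0], [-0.3, 0, -1.4, 0, 0, 0], [-0.3, 0, -1.4, 0, 0, 0], [-0.8, 0, -1.4, 0, 0, 0], [-1.3, 0, -1.4, 0, 0, 0], [-1.8, 0, -1.4, 0, 0, 0], [-1.8, 0, -1.4, 0, 0, 0], [-1.8, 0, -1.4, 0, 0, 0]])

```text
t: 9.18
eef_pos: [563.2, 38.2, 335.0]
tcp_rot: [3.141, 0.0, -0.05]
ft_force: [0.2, 0.5, -0.9]
opening: 0.254
```

>>> arm_command(steps=[[0, 0, 0.15, 0, 0, 0], [0, 0, 0.3, 0, 0, 0], [0, 0, 0.45, 0, 0, 0], [0, 0, 0.6, 0, 0, 0], [0, 0, 0.6, 0, 0, 0]])

```text
t: 9.6
eef_pos: [563.5, 38.1, 328.5]
tcp_rot: [3.141, 0.001, -0.05]
ft_force: [-0.6, 0.9, -0.6]
opening: 0.255
```

>>> arm_command(steps=[[0, 0, 0.15, 0, 0, 0], [0, 0, 0.3, 0, 0, 0], [0, 0, 0.4, 0, 0, 0], [0, 0, 0.4, 0, 0, 0]])

```text
t: 9.93
eef_pos: [563.4, 38.1, 324.8]
tcp_rot: [3.141, 0.0, -0.05]
ft_force: [0.8, 0.7, -1.6]
opening: 0.254
```

>>> arm_command(steps=[[0, 0, 0.15, 0, 0, 0], [0, 0, 0.3, 0, 0, 0], [0, 0, 0.37, 0, 0, 0], [0, 0, 0.37, 0, 0, 0], [0, 0, 0.37, 0, 0, 0]])

```text
t: 10.35
eef_pos: [563.5, 38.1, 321.3]
tcp_rot: [3.142, 0.0, -0.05]
ft_force: [0.5, 0.4, -0.4]
opening: 0.249
```

>>> arm_command(steps=[[0.08, 0, 0, 0, 0, 0], [0.16, 0, 0, 0, 0, 0], [0.24, 0, 0, 0, 0, 0], [0.24, 0, 0, 0, 0, 0]])

```text
t: 10.68
eef_pos: [565.8, 38.0, 321.3]
tcp_rot: [3.142, 0.001, -0.05]
ft_force: [-2.8, 0.1, 0.2]
opening: 0.253
```

>>> arm_command(steps=[[0.06, 0, 0, 0, 0, 0], [0.12, 0, 0, 0, 0, 0], [0.17, 0, 0, 0, 0, 0]])

```text
t: 10.93
eef_pos: [567.5, 37.9, 321.3]
tcp_rot: [3.142, 0.0, -0.05]
ft_force: [-3.1, 0.4, 0.7]
opening: 0.253
```

>>> arm_command(steps=[[0.06, 0, 0, 0, 0, 0], [0.12, 0, 0, 0, 0, 0], [0.17, 0, 0, 0, 0, 0]])

```text
t: 11.18
eef_pos: [569.3, 37.9, 321.3]
tcp_rot: [3.142, 0.0, -0.05]
ft_force: [-3.7, 0.4, 0.5]
opening: 0.252
```

>>> arm_command(steps=[[0.06, 0, 0, 0, 0, 0], [0.12, 0, 0, 0, 0, 0], [0.17, 0, 0, 0, 0, 0]])

```text
t: 11.43
eef_pos: [571.0, 37.7, 321.3]
tcp_rot: [3.142, 0.0, -0.05]
ft_force: [-2.4, 0.4, 0.2]
opening: 0.253
```

>>> arm_command(steps=[[0.06, 0, 0, 0, 0, 0], [0.12, 0, 0, 0, 0, 0], [0.17, 0, 0, 0, 0, 0]])

```text
t: 11.68
eef_pos: [572.7, 37.7, 321.2]
tcp_rot: [3.142, 0.0, -0.05]
ft_force: [-4.2, -0.2, -1.3]
opening: 0.254
```

>>> arm_command(steps=[[0.06, 0, 0, 0, 0, 0], [0.12, 0, 0, 0, 0, 0], [0.17, 0, 0, 0, 0, 0]])

```text
t: 11.93
eef_pos: [574.3, 37.6, 321.2]
tcp_rot: [3.141, 0.0, -0.05]
ft_force: [-3.3, 0.8, -2.2]
opening: 0.254
```

>>> arm_command(steps=[[0.06, 0, 0, 0, 0, 0], [0.12, 0, 0, 0, 0, 0], [0.17, 0, 0, 0, 0, 0]])

```text
t: 12.18
eef_pos: [576.1, 37.5, 321.3]
tcp_rot: [3.142, -0.0, -0.05]
ft_force: [-3.2, 0.1, -2.3]
opening: 0.256
```

>>> arm_command(steps=[[0.06, 0, 0, 0, 0, 0], [0.12, 0, 0, 0, 0, 0], [0.17, 0, 0, 0, 0, 0]])

```text
t: 12.43
eef_pos: [577.8, 37.4, 321.4]
tcp_rot: [3.142, -0.0, -0.05]
ft_force: [-3.9, -0.5, -1.2]
opening: 0.251
```

>>> arm_command(steps=[[0.06, 0, 0, 0, 0, 0], [0.12, 0, 0, 0, 0, 0], [0.18, 0, 0, 0, 0, 0]])

```text
t: 12.68
eef_pos: [579.6, 37.3, 321.4]
tcp_rot: [3.141, -0.0, -0.05]
ft_force: [-3.1, 0.8, -1.3]
opening: 0.251
```

>>> arm_command(steps=[[0.06, 0, 0, 0, 0, 0], [0.12, 0, 0, 0, 0, 0], [0.19, 0, 0, 0, 0, 0], [0.19, 0, 0, 0, 0, 0]])

```text
t: 13.02
eef_pos: [581.6, 37.2, 321.4]
tcp_rot: [3.141, -0.0, -0.05]
ft_force: [-3.1, -0.0, -0.5]
opening: 0.254
```

>>> arm_command(steps=[[-0.15, 0, 0, 0, 0, 0], [-0.3, 0, 0, 0, 0, 0], [-0.3, 0, -0.7, 0, 0, 0], [-0.3, 0, -1.4, 0, 0, 0], [-0.3, 0, -1.4, 0, 0, 0], [-0.8, 0, -1.4, 0, 0, 0], [-1.3, 0, -1.4, 0, 0, 0], [-1.8, 0, -1.4, 0, 0, 0], [-1.8, 0, -1.4, 0, 0, 0], [-1.8, 0, -1.4, 0, 0, 0]])

```text
t: 13.85
eef_pos: [563.2, 38.2, 335.3]
tcp_rot: [3.142, 0.0, -0.05]
ft_force: [-0.2, 0.7, -0.6]
opening: 0.254
```

>>> arm_command(steps=[[0, 0, 0.15, 0, 0, 0], [0, 0, 0.3, 0, 0, 0], [0, 0, 0.45, 0, 0, 0], [0, 0, 0.6, 0, 0, 0], [0, 0, 0.6, 0, 0, 0]])

```text
t: 14.27
eef_pos: [563.5, 38.1, 328.9]
tcp_rot: [3.142, 0.001, -0.05]
ft_force: [-0.8, 1.0, -2.1]
opening: 0.252
```

>>> arm_command(steps=[[0, 0, 0.15, 0, 0, 0], [0, 0, 0.3, 0, 0, 0], [0, 0, 0.4, 0, 0, 0], [0, 0, 0.4, 0, 0, 0]])

```text
t: 14.6
eef_pos: [563.4, 38.1, 325.1]
tcp_rot: [3.142, 0.0, -0.05]
ft_force: [0.4, 0.4, -1.6]
opening: 0.25
```

>>> arm_command(steps=[[0, 0, 0.15, 0, 0, 0], [0, 0, 0.3, 0, 0, 0], [0, 0, 0.4, 0, 0, 0], [0, 0, 0.4, 0, 0, 0], [0, 0, 0.4, 0, 0, 0]])

```text
t: 15.02
eef_pos: [563.4, 38.1, 321.2]
tcp_rot: [3.141, 0.0, -0.05]
ft_force: [0.7, 0.4, -1.3]
opening: 0.25
```

>>> arm_command(steps=[[0.06, 0, 0, 0, 0, 0], [0.12, 0, 0, 0, 0, 0], [0.2, 0, 0, 0, 0, 0], [0.2, 0, 0, 0, 0, 0]])

```text
t: 15.35
eef_pos: [565.4, 38.0, 321.3]
tcp_rot: [3.142, 0.001, -0.05]
ft_force: [-2.4, -0.2, 0.5]
opening: 0.251
```

>>> arm_command(steps=[[0.05, 0, 0, 0, 0, 0], [0.1, 0, 0, 0, 0, 0], [0.15, 0, 0, 0, 0, 0]])

```text
t: 15.6
eef_pos: [566.9, 38.0, 321.3]
tcp_rot: [3.142, 0.0, -0.05]
ft_force: [-3.4, 0.6, 0.2]
opening: 0.253
```

>>> arm_command(steps=[[0.05, 0, 0, 0, 0, 0], [0.1, 0, 0, 0, 0, 0], [0.15, 0, 0, 0, 0, 0]])

```text
t: 15.85
eef_pos: [568.4, 37.9, 321.3]
tcp_rot: [3.141, 0.0, -0.05]
ft_force: [-2.2, 0.8, 1.5]
opening: 0.253
```

>>> arm_command(steps=[[0.05, 0, 0, 0, 0, 0], [0.1, 0, 0, 0, 0, 0], [0.15, 0, 0, 0, 0, 0]])

```text
t: 16.1
eef_pos: [569.8, 37.8, 321.3]
tcp_rot: [3.141, 0.001, -0.05]
ft_force: [-5.1, 0.1, 3.3]
opening: 0.25
```

>>> arm_command(steps=[[0.03, 0, 0, 0, 0, 0], [0.05, 0, 0, 0, 0, 0], [0.05, 0, 0, 0, 0, 0]])

```text
t: 16.35
eef_pos: [570.2, 37.8, 321.3]
tcp_rot: [3.141, 0.001, -0.05]
ft_force: [-6.5, 0.3, 3.2]
opening: 0.254
```

>>> arm_command(steps=[[0.02, 0, 0, 0, 0, 0], [0.02, 0, 0, 0, 0, 0], [0.02, 0, 0, 0, 0, 0]])

```text
t: 16.6
eef_pos: [570.3, 37.8, 321.3]
tcp_rot: [3.141, 0.002, -0.05]
ft_force: [-6.3, 0.2, 2.3]
opening: 0.252
```

>>> arm_command(steps=[[0.02, 0, 0, 0, 0, 0], [0.04, 0, 0, 0, 0, 0], [0.04, 0, 0, 0, 0, 0]])

```text
t: 16.85
eef_pos: [570.6, 37.9, 321.2]
tcp_rot: [-3.142, 0.002, -0.05]
ft_force: [-7.5, 1.1, 3.7]
opening: 0.246
```

The push climbed firmly to 7.5 N, so I stop here, ease back and lift out.

>>> arm_command(steps=[[-0.12, 0, 0, 0, 0, 0], [-0.25, 0, 0, 0, 0, 0], [-0.35, 0, 0, 0, 0, 0], [-0.35, 0, 0, 0, 0, 0], [-0.35, 0, -0.7, 0, 0, 0], [-0.35, 0, -1.5, 0, 0, 0], [-0.35, 0, -3, 0, 0, 0], [-0.35, 0, -5.5, 0, 0, 0], [-0.35, 0, -8, 0, 0, 0], [-0.35, 0, -8, 0, 0, 0], [-0.35, 0, -8, 0, 0, 0]])

```text
t: 17.77
eef_pos: [567.5, 37.9, 403.1]
tcp_rot: [3.142, -0.004, -0.05]
ft_force: [0.1, -0.1, -1.1]
opening: 0.253
```

Run:
```python
from h import *
S=read_camera("scene")[:,:,::-1];cv2.imwrite("pics/scene4.png",S)
cv2.imwrite("pics/m4.png",cv2.resize(S[150:270,240:400],(800,600),interpolation=cv2.INTER_CUBIC))
go(467.9,-277.5,385,-9)
```

```text
t 17.82 shift cm [-8.37 32.    1.67] rot deg [ 0.  -0.1  6.2] at [567.3  37.9 401.8] F [ 0.6 -0.4 -2.3] open 23.4
```

View pics/m4.png

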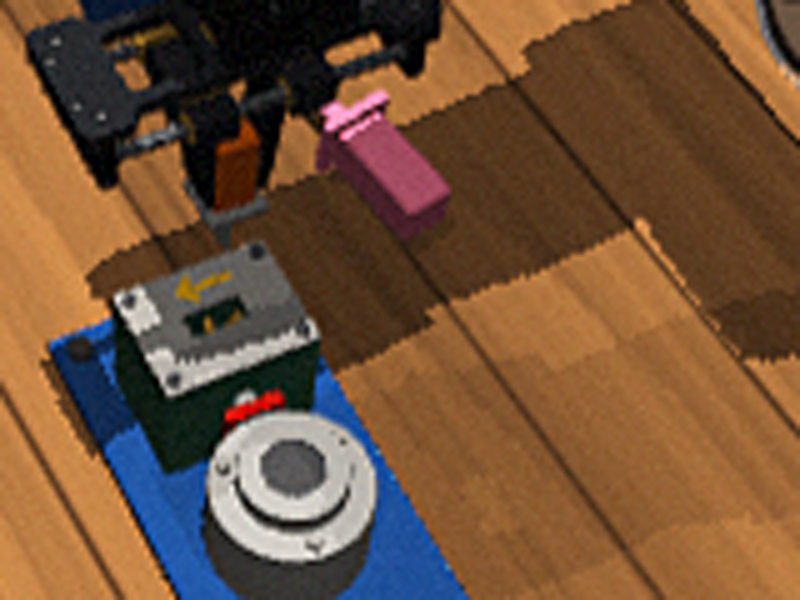

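The red shoe at crop (255,407) now meets the casting, and the tool still hangs straight. On to the stand.

>>> arm_command(steps=[[-1, 4, 1.67, 0, 0, 1], [-2, 8, 1.67, 0, 0, 3], [-3.1, 12, 1.67, 0, 0, 6.2], [-4.2, 16, 1.67, 0, 0, 6.2], [-5.2, 20, 1.67, 0, 0, 6.2], [-6.3, 24, 1.67, 0, 0, 6.2], [-7.3, 28, 1.67, 0, 0, 6.2], [-8.37, 32, 1.67, 0, 0, 6.2], [-8.37, 32, 1.67, 0, 0, 6.2], [-8.37, 32, 1.67, 0, 0, 6.2], [-8.37, 32, 1.67, 0, 0, 6.2], [-8.37, 32, 1.67, 0, 0, 6.2]])

```text
t: 18.82
eef_pos: [468.3, -276.6, 384.1]
tcp_rot: [-3.141, 0.001, -0.157]
ft_force: [-0.0, 0.8, -1.5]
opening: 0.249
```

>>> arm_command(steps=[[0, 0, 3, 0, 0, 0], [0, 0, 6, 0, 0, 0], [0, 0, 8, 0, 0, 0], [0, 0, 9, 0, 0, 0], [0, 0, 9, 0, 0, 0], [0, 0, 9, 0, 0, 0], [0, 0, 9, 0, 0, 0], [0, 0, 9, 0, 0, 0]])

```text
t: 19.48
eef_pos: [468.3, -277.4, 295.9]
tcp_rot: [3.14, -0.002, -0.158]
ft_force: [-0.4, -1.2, -1.7]
opening: 0.249
```

Run:
```python
from h import *
S=read_camera("scene")[:,:,::-1];cv2.imwrite("pics/scene5.png",S)
cv2.imwrite("pics/m5.png",cv2.resize(S[100:160,230:310],(800,600),interpolation=cv2.INTER_CUBIC))
go(467.9,-277.5,289,-9)
```

```text
t 19.53 shift cm [-0.04  0.01  0.68] rot deg [ 0.1 -0.1 -0. ] at [ 468.3 -277.5  295.8] F [-0.1 -0.1 -1. ] open 23.8
```

View pics/m5.png

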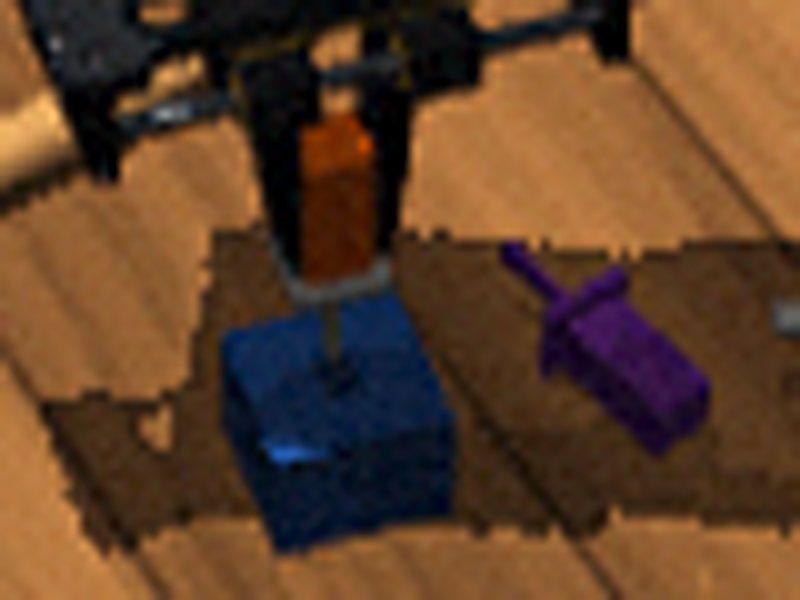

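The tip hangs over the pocket at crop (335,365), lined up. Lowering.

>>> arm_command(steps=[[0, 0, 0.4, 0, 0, 0], [0, 0, 0.8, 0, 0, 0], [0, 0, 1.1, 0, 0, 0], [0, 0, 1.4, 0, 0, 0], [0, 0, 1.4, 0, 0, 0], [0, 0, 1.4, 0, 0, 0]])

```text
t: 20.03
eef_pos: [468.1, -277.6, 280.3]
tcp_rot: [-3.141, 0.0, -0.158]
ft_force: [-1.0, -0.3, -1.0]
opening: 0.252
```

>>> arm_command(steps=[[0, 0, 0.6, 0, 0, 0], [0, 0, 1.2, 0, 0, 0], [0, 0, 1.8, 0, 0, 0], [0, 0, 2.4, 0, 0, 0], [0, 0, 2.8, 0, 0, 0], [0, 0, 3.0, 0, 0, 0], [0, 0, 3.0, 0, 0, 0], [0, 0, 3.0, 0, 0, 0]])

```text
t: 20.7
eef_pos: [468.1, -277.6, 250.6]
tcp_rot: [3.142, 0.0, -0.158]
ft_force: [0.1, -0.2, -1.4]
opening: 0.254
```

>>> arm_command(steps=[[0, 0, 0.05, 0, 0, 0], [0, 0, 0.1, 0, 0, 0], [0, 0, 0.15, 0, 0, 0], [0, 0, 0.15, 0, 0, 0], [0, 0, 0.15, 0, 0, 0]])

```text
t: 21.12
eef_pos: [468.0, -277.5, 249.2]
tcp_rot: [3.141, -0.0, -0.158]
ft_force: [-0.3, -0.8, -1.0]
opening: 0.251
```

Less than 1 mm remains, so I release (it settles by itself) and then retreat straight up.

>>> arm_command(steps=[[0, 0, 0.05, 0, 0, 0], [0, 0, 0.05, 0, 0, 0], [0, 0, 0.05, 0, 0, 0], [0, 0, 0.05, 0, 0, 0], [0, 0, 0.05, 0, 0, 0], [0, 0, 0.05, 0, 0, 0], [0, 0, 0.05, 0, 0, 0]], jaw=5.5)

```text
t: 21.7
eef_pos: [468.1, -277.5, 248.7]
tcp_rot: [3.141, -0.0, -0.158]
ft_force: [-0.1, -0.4, 0.4]
opening: 0.576
```

>>> arm_command(steps=[[0, 0, -2, 0, 0, 0], [0, 0, -5, 0, 0, 0], [0, 0, -8, 0, 0, 0], [0, 0, -11, 0, 0, 0], [0, 0, -14, 0, 0, 0], [0, 0, -17, 0, 0, 0], [0, 0, -17, 0, 0, 0], [0, 0, -17, 0, 0, 0], [0, 0, -17, 0, 0, 0], [0, 0, -17, 0, 0, 0]])

```text
t: 22.53
eef_pos: [468.0, -277.5, 417.5]
tcp_rot: [-3.141, 0.002, -0.158]
ft_force: [0.0, -0.7, -0.9]
opening: 0.58
```

Run:
```python
from h import *
S=read_camera("scene")[:,:,::-1].copy();cv2.imwrite("pics/scene6.png",S)
def crop(x,y,w,h): return cv2.resize(S[y:y+h,x:x+w],(400,400),interpolation=cv2.INTER_CUBIC)
cv2.imwrite("pics/m6.png",np.hstack([crop(230,100,60,60),crop(250,190,80,80)]))
s=state();print(s["t"],s["eef_pos"],s["opening"])
meas(S,"scene",(255,118,18,24),100,lambda h,s,v:(h>5)&(h<22)&(s>170)&(v>110))
```

```text
22.5833 [ 468.02501408 -277.50890837  417.39332168] 0.5778600680368405
scene 100 [ 469.2 -278.8] [20.8 24.3] ang 66.7
```

View pics/m6.png

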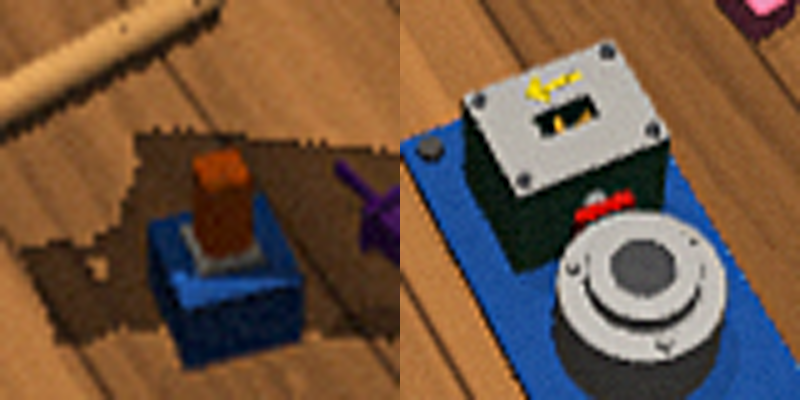

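The tool stands upright with its collar down on the stand (crop 222,210), and the shoe bears on the casting (crop 605,207). The gripper is clear, so I hand in.

```bash
python3 -c "
from cell import *
print(job_done())"
```

```text
the job is handed in; nothing more can be done
None
```

The job is handed in at about 22.6 s: the shoe bears on the casting and the tool is back in its stand. I took the smaller orange tool from the blue stand and turned the wheel in three strokes, a partial first tooth, one full tooth and a partial third. Turning it freely took about 3 N. On the third stroke the push climbed to 7.5 N about 10 mm before the end of the stroke, and I stopped there.

**Last checks:**
- The last picture shows the tool upright with its collar down on the stand, and the red shoe against the casting.
- The handle's top face measured about 1 to 2 mm from the stand's centre, within the camera calibration error.
- The gripper was open and well clear of everything.
- I could not measure the shoe-to-casting force directly; I judged it only from the push on the blade.

**One thing out of place:** the purple and pink look-alike tools were upright in the first pictures and lying on the table later. Neither is a listed bystander. No contact force showed on the arm, so they probably toppled by themselves, but I can't rule out a touch. I did not check the other bystanders' positions at the end.

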